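# Swing the ware tray round to the drying side

## Robot

A 6-joint arm with a two-finger parallel gripper is mounted at the origin on the work surface. World frame = base frame: x ahead of the robot, y to its left, z up, the work surface at z = 0. Lengths are in m, angles in rad, forces in N, time in s.
With the tool pointing down it reaches from about 0.375 to 0.9 m from the base axis. Payload 3.1 kg.
Tool frame: the origin (TCP) lies between the finger pads; the fingertips stand 22 mm ahead of it and the grasp point (between the pads) lies 3 mm ahead of it; z points along the fingers, y is the line along which they close (so a half turn about z gives the same grasp; the last joint's range is limited). The gripper opens to 87 mm and grips with 3 to 60 N. Pads are 19 mm wide; open, the fingers measure 117 mm over their backs; the gripper's body (75 mm by 190 mm) begins 51 mm behind the grasp point.
Start: joints at [-1.387, 0.527, 1.433, -0, 1.181, -0.178], TCP at [0.222, -0.584, 0.209] pointing down, gripper open.
Joint ranges: [-3.08, 3.08], [-0.75, 2.2], [0.22, 2.44], [-1.43, 4.57], [0, 2.65], [-2.85, 2.85]. Speed limits (rad/s): [2.79, 2.79, 3.14, 3.14, 3.14, 3.14].

## Interface

Orientations are given as a unit quaternion [x, y, z, w].
In Python, from cell import bot gives the robot as it stands. Calls block until the motion is done:
- bot.move_ptp(position, orientation): joint-space move of the TCP to a pose.
- bot.movel(position, attitude=None, velocity=0.15): straight line of the TCP; attitude=None keeps the orientation; velocity is the mean speed in m/s.
- bot.set_joints(angles): joint-space move.
- bot.command_gripper(opening, effort=None): finger opening in m; effort is the grip in N (None keeps the last); returns when the fingers have stopped.
- bot.sleep(seconds).
- bot.solve_ik(position, orientation): joint angles nearest the present ones, or None.
- bot.sense(): the state.
- bot.grab_frame(name): name is "side" or "top" or "wrist"; returns the picture (384x512x3 uint8, blue, green, red); there is no depth.
- bot.camera_params(name): a dict with "K" (3x3 intrinsics, pixels), "k1" (the pictures are not rectified: a ray, as slopes to the right and down, at radius r is drawn at 1 + k1 r^2 times it, then the intrinsics apply), "rvec" (rotation vector, rad) and "tvec" (3), from world to camera coordinates, as OpenCV has them. Camera axes: x right, y down, z forward; pixel columns grow to the right and rows downward; lengths in m; the calibration is good to about 2 mm. A picture is of the moment at which its call begins: read the wrist's pose just before it. camera_params takes no time and is no camera call; for the wrist camera it gives the pose at the moment of the call.
A pose or a line that the arm cannot do raises bot.Unreachable and nothing moves.
- bot.finish_job(): hands the job in; it is judged then, once.
The state is a dict: "time": time; "joint_pos": joint angles; "qvel": joint speeds; "joint_torque": joint torques, N m; "eef_pos": TCP position; "eef_rot": TCP orientation; "ft_force": force on the tool from outside, world axes, zero at the start; "wrist_torque": the same for the moment, N m; "grip_width": finger opening in m; "gripper_force": force on a finger pad.
Only numpy, scipy, OpenCV 4.12 (cv2) and the standard library are available. Lean on these libraries where they do the work, as an engineer would, in place of code of your own. Each camera call takes 0.05 s, during which the arm holds its last target. There are 200 camera calls.

## Task

The wooden tray whose corner sits on the steel pin of the plywood drying board, with the little bowl in it, stands on the loading side. Swing it a quarter turn about that pin, counter-clockwise seen from above, by pushing its opposite corner round, until it stands over the dark vent slots with its side lying along the dark wooden stop strip. Keep the tray down on its pin and the bowl standing upright in it, and leave the spare tray where it is.

Things in the scene. Friction and masses are not known exactly. Their poses are not given: they have to be found in the camera images.
- tray: loose open wooden tray, 190 (x) x 150 (y) x 40 mm high, walls 8, 0.45 kg. A pale 36 mm corner block inside it has a 16 mm hole, through which the board's pin passes. Origin: underside, on the hole's axis; z up; outer faces at x -18, +172, y -132, +18 mm, so the opposite corner is (172, -132). Starts with x within 7 deg of the board's x; a few newtons slide it. Must end with x along board +y.
- board: fixed plywood drying board, 12 mm thick, x -70 to 230, y -175 to 195 mm. Origin: on the pin's axis, at bench height; z up. Pin: steel, 12 mm thick, top 67 mm above the bench. Dark stop strip, 16 mm above the board's top: x -41 to -21, y 65 to 165 mm; the turned tray's y = +18 face ends along it, 0-3 mm clear. Vent slots: flat dark bars in the +x +y quarter.
- bowl: small white bowl, 70 mm across the rim, 45 mm high, 0.14 kg, standing loose on the floor of the pinned tray and carried along with it. Origin: centre of its underside, z up.
- spare_tray: bystander: a second wooden tray of the same size and wood, empty, without corner block, lying loose on the bench at one side, on no pin. Origin: underside, centre; x along its 190 mm sides.
There are look-alikes about, which are no part of the job. Leave any pink look-alike of the tray alone.

How it is judged:
At the end, for the whole second after the job is handed in: The tray's x axis lies along the board's +y axis within 11 degrees; it is flat on the board (8 mm, 6 degrees), its hole on the pin (12 mm); the bowl stands upright (11 degrees) on the tray's floor; both at rest; the spare tray within 30 mm of its start (angle between the x axis of tray and the y axis of board, either way round below 0.19 rad and y of bowl in the frame of board above 0.01 m and horizontal distance between tray and board below 0.012 m and z of tray in the frame of board below 0.02 m and angle between tray's own z axis and vertical below 0.1 rad and x of bowl in the frame of tray between 0 and 0.165 m and y of bowl in the frame of tray between -0.125 and 0.01 m and z of bowl in the frame of tray below 0.02 m and angle between bowl's own z axis and vertical below 0.2 rad and linear speed of tray below 0.02 m/s and linear speed of bowl below 0.03 m/s and distance of spare_tray from where it was at the start of the episode below 0.03 m); the robot touches nothing.
It fails at once if the tray is lifted off its pin (more than 30 mm above the board) (z of tray in the frame of board above 0.042 m).
It fails at once if the bowl is tipped over (more than about 35 degrees) (angle between bowl's own z axis and vertical above 0.6 rad).
It fails at once if the spare tray is moved more than 30 mm (distance of spare_tray from where it was at the start of the episode above 0.03 m).
It also fails if it takes over 40 s, if anything falls off the work surface, if the arm or the gripper's body presses on something with over 40 N, if the wrist force passes 120 N, or if a joint passes its speed limit or range.

## Working session

There is one attempt and no reset: what is moved stays moved. The work goes in short steps, each a Python script; the robot and the scene stay as the last script left them, time stands still between calls to the robot, and variables do not carry over. Pictures are saved under pics/ and viewed, at most 10 in all, crops included, and the job is handed in when it is done.

```bash
mkdir -p pics; ls; python3 - <<'E'
from cell import bot
import cv2
for n in("top","side"):
    cv2.imwrite(f"pics/{n}0.png",bot.grab_frame(n)); print(n,bot.camera_params(n))
print(bot.sense())
E
```

```text
pics
top {'K': array([[366.30525257,   0.        , 255.83401497],
       [  0.        , 366.30525257, 198.46945934],
       [  0.        ,   0.        ,   1.        ]]), 'k1': -0.10102286154707411, 'rvec': array([ 2.1401453 , -2.12612855,  0.17697516]), 'tvec': array([-0.01502496,  0.43447645,  1.39563207])}
side {'K': array([[386.04856884,   0.        , 257.10657156],
       [  0.        , 386.04856884, 192.3804344 ],
       [  0.        ,   0.        ,   1.        ]]), 'k1': -0.12656044414622133, 'rvec': array([ 0.28467815, -2.904841  ,  1.0287317 ]), 'tvec': array([0.42332176, 0.1259921 , 1.32670208])}
{'time': 0.1, 'joint_pos': array([-1.38651337e+00,  5.28383156e-01,  1.43376806e+00, -4.20947475e-05,
        1.18139538e+00, -1.78483731e-01]), 'qvel': array([-0.00074416, -0.00315848, -0.00266954,  0.00157743, -0.00068686,
       -0.00056351]), 'joint_torque': array([-6.19551811e-04, -4.40985632e+01, -1.77151304e+01,  6.33576256e-02,
        5.34293067e-02, -4.21816480e-05]), 'eef_pos': array([ 0.22168685, -0.58363169,  0.20806534]), 'eef_rot': array([ 9.83593178e-01,  1.80398187e-01, -2.22966435e-05, -9.76914301e-04]), 'ft_force': array([ 0.1102068 ,  0.37662955, -0.0278524 ]), 'wrist_torque': array([ 0.01891604, -0.02658749, -0.00538656]), 'gripper_force': 0.0, 'grip_width': 0.08741125423084473}
```

View pics/top0.png

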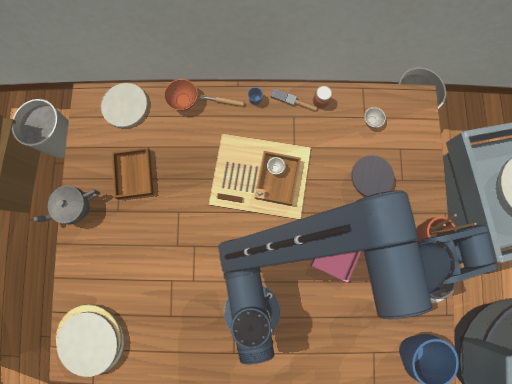

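View pics/side0.png

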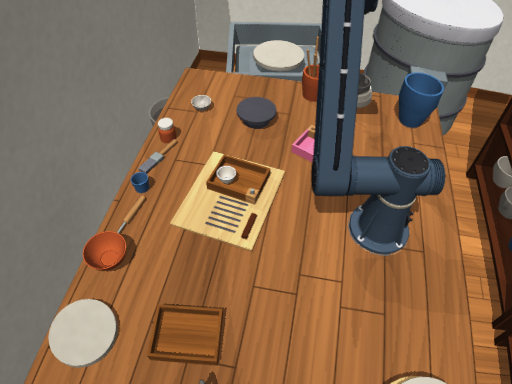

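```bash
cat > h.py <<'E'
import numpy as np,cv2
from cell import bot
def cast(n,px,z):
    p=bot.camera_params(n); k=p["k1"]
    u=cv2.undistortPoints(np.array(px,float).reshape(-1,1,2),p["K"],np.array([k,0,0,0.])).reshape(-1,2)
    R=cv2.Rodrigues(p["rvec"])[0]; C=-R.T@p["tvec"]
    d=np.c_[u,np.ones(len(u))]@R
    return C+d*((z-C[2])/d[:,2])[:,None]
def frame(n,px,z): return cast(n,px,z)
def boardmask(im):
    h=cv2.cvtColor(im,cv2.COLOR_BGR2HSV); return h
def project(n,P):
    p=bot.camera_params(n)
    return cv2.projectPoints(np.array(P,float).reshape(-1,1,3),p["rvec"],p["tvec"],p["K"],np.array([p["k1"],0,0,0.]))[0].reshape(-1,2)
def crop(im,x0,y0,x1,y1,s): return cv2.resize(im[y0:y1,x0:x1],None,fx=s,fy=s,interpolation=cv2.INTER_CUBIC)
E
python3 - <<'E'
from h import *
im=cv2.imread("pics/top0.png"); h=cv2.cvtColor(im,cv2.COLOR_BGR2HSV)
for p in[(215,200),(300,205),(288,185),(340,190),(133,173),(230,198)]: print(p,h[p[1],p[0]])
m=((h[...,2]>190)&(h[...,1]>60)&(h[...,1]<150)).astype(np.uint8); m[:, :200]=0;m[:,320:]=0;m[:125]=0;m[225:]=0
n,l,s,_=cv2.connectedComponentsWithStats(m); i=1+s[1:,4].argmax(); print(s[i])
c=max(cv2.findContours((l==i).astype(np.uint8),0,1)[0],key=cv2.contourArea)
q=cv2.approxPolyDP(cv2.convexHull(c),8,True)[:,0]; print(q.tolist())
W=cast("top",q,.012); print(W.round(4)); print(np.linalg.norm(W-np.roll(W,-1,0),axis=1))
cv2.imwrite("pics/c0.png",crop(im,200,125,325,225,6))
E
```

```text
(215, 200) [ 25  80 229]
(300, 205) [ 24  85 228]
(288, 185) [ 15 143 169]
(340, 190) [ 14 128 153]
(133, 173) [ 14 147 139]
(230, 198) [ 12 136 114]
[ 209  134  102   85 3997]
[[222, 134], [310, 148], [300, 218], [209, 204]]
[[ 0.707   0.129   0.012 ]
 [ 0.6494 -0.2322  0.012 ]
 [ 0.3616 -0.187   0.012 ]
 [ 0.4152  0.1739  0.012 ]]
[0.36570483 0.29130066 0.36482776 0.29519611]
```

View pics/c0.png

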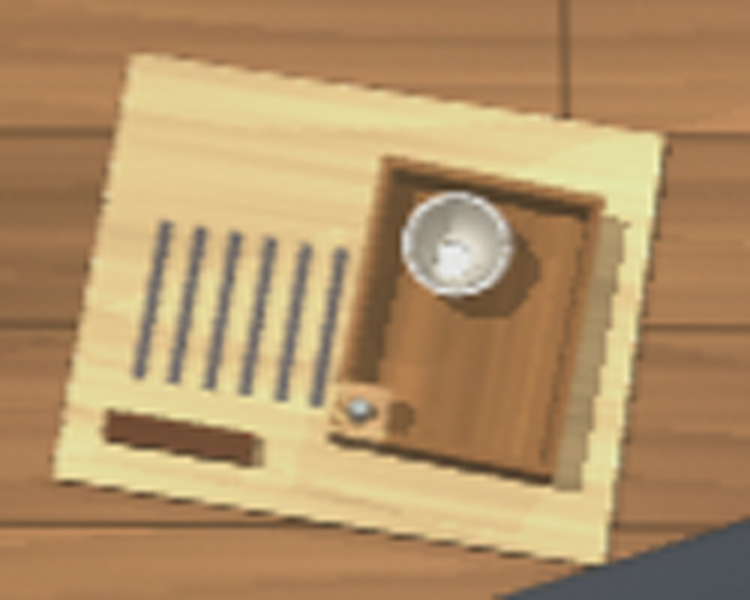

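Look-alikes in the top view are the pinned tray with bowl at (278,178), the spare tray at (133,173) and the pink tray at (337,262). The crop confirms the first: it has a corner block and pin at about (260,193), with the bowl at about (276,165). The stop strip is at about (230,198), so board +y points left and +x points up in the image.

```bash
cat >> h.py <<'E'
from scipy.spatial.transform import Rotation as Ro
def fit2(A,B): # B ~ R A + t
    a,b=A.mean(0),B.mean(0); d=(A-a);e=(B-b)
    th=np.arctan2((d[:,0]*e[:,1]-d[:,1]*e[:,0]).sum(),(d*e).sum())
    R=np.array([[np.cos(th),-np.sin(th)],[np.sin(th),np.cos(th)]]); t=b-R@a
    return th,t,np.linalg.norm(A@R.T+t-B,axis=1)
def tool(pin,th,xt=.145,gap=0.,z=.046,sg=1):
    c,s=np.cos(th),np.sin(th); x,y=xt,-.132-.0095-gap
    p=[pin[0]+c*x-s*y,pin[1]+s*x+c*y,z]
    yy=sg*np.array([c,s,0]); zz=np.array([0,0,-1.]); xx=np.cross(yy,zz)
    return p,Ro.from_matrix(np.c_[xx,yy,zz]).as_quat()
E
python3 - <<'E'
from h import *
W=cast("top",[[222,134],[310,148],[300,218],[209,204]],.012)[:,:2]
B=np.array([[.23,.195],[.23,-.175],[-.07,-.175],[-.07,.195]])
th,t,r=fit2(B,W); print("board",np.degrees(th),t,r)
f=lambda a:np.array(a)/6+[200,125]-.42
print("pin",cast("top",[f([360,408])],.067))
T=cast("top",f([[388,156],[605,197],[552,482],[330,440]]),.052)[:,:2]
A=np.array([[.172,.018],[.172,-.132],[-.018,-.132],[-.018,.018]])
tt,tp,r2=fit2(A,T); print("tray",np.degrees(tt),tp,r2)
# side check of pin
print("side px of pin top",project("side",[[*t,.067]]),"board corners",project("side",np.c_[W,[.012]*4]))
for sg in(1,-1):
  for a in(tt,tt+np.pi/4,th+np.pi/2):
    p,q=tool(tp,a,sg=sg); j=bot.solve_ik(p,q); print(sg,np.round(p,3),None if j is None else np.round(j,2))
E
```

```text
board -8.784115563272142 [ 0.45271102 -0.02674386] [0.00338945 0.00470005 0.00522044 0.00336419]
pin [[ 0.45240401 -0.0264596   0.067     ]]
tray -10.83487796574653 [ 0.4510483  -0.02682935] [0.00299607 0.0028897  0.00295281 0.00309681]
side px of pin top [[252.76570037 190.20200667]] board corners [[170.9244418  223.27800518]
 [214.19889247 151.9930002 ]
 [284.26421783 171.1846063 ]
 [251.91085716 249.44839678]]
1 [ 0.567 -0.193  0.046] [-0.51  0.71  1.62 -0.    0.81 -0.33]
1 [ 0.65  -0.062  0.046] [-0.27  0.77  1.47 -0.    0.9  -0.86]
1 [0.613 0.095 0.046] [-0.03  0.73  1.56 -0.    0.84 -1.44]
-1 [ 0.567 -0.193  0.046] [-0.51  0.71  1.62 -0.    0.81  2.82]
-1 [ 0.65  -0.062  0.046] [-0.27  0.77  1.47 -0.    0.9   2.28]
-1 [0.613 0.095 0.046] [-0.03  0.73  1.56 -0.    0.84  1.7 ]
```

```bash
cat > go.py <<'E'
from h import *
pin=(.4524,-.0266); th=np.radians(-8.8); t0=np.radians(-10.8)
F=lambda: bot.sense()["ft_force"]
bot.command_gripper(0.0,20)
p,q=tool(pin,t0,gap=.02,z=.2); bot.move_ptp(p,q)
p,q=tool(pin,t0,gap=.02); bot.movel(p,q,.1)
print("down",bot.sense()["time"],F()); f0=F()
p,q=tool(pin,t0); bot.movel(p,q,.05); print("touch",F()-f0)
a=t0; end=th+np.pi/2
while a<end-1e-6:
    a=min(a+np.radians(6 if a<end-np.radians(8) else 1.5),end)
    p,q=tool(pin,a); bot.movel(p,q,.06)
    d=F()-f0; print(round(np.degrees(a-th),1),d.round(1))
    if np.linalg.norm(d[:2])>15 or abs(d[2])>15: break
print(bot.sense()["time"])
im=bot.grab_frame("top"); cv2.imwrite("pics/top1.png",im)
cv2.imwrite("pics/c1.png",crop(im,190,115,325,225,5))
E
python3 go.py
```

```text
down 5.15 [ 0.07820927 -0.48878856  1.05986465]
touch [-0.32898598 -0.29790525 -1.5309238 ]
4.0 [ 0.1 -0.1 -2.1]
10.0 [-0.6  1.3 -1.6]
16.0 [ 0.6  1.  -1. ]
22.0 [ 0.5  0.7 -1. ]
28.0 [ 0.5 -0.  -1.2]
34.0 [-0.2 -0.3 -1.3]
40.0 [-0.3  0.3 -0.3]
46.0 [-0.4 -0.  -1.3]
52.0 [-0.2  0.  -0.5]
58.0 [-0.1 -0.3 -0.9]
64.0 [ 0.2  0.1 -0.4]
70.0 [-0.3 -0.1 -1.3]
76.0 [ 0.   0.4 -0.2]
82.0 [-0.2 -0.  -1.2]
83.5 [ 0.4  1.3 -1. ]
85.0 [ 0.5  1.2 -1.5]
86.5 [ 0.2  1.1 -0.3]
88.0 [-0.5  0.6 -1.1]
89.5 [-0.8  0.  -1.3]
90.0 [-0.2  1.  -1.5]
14.2
```

View pics/c1.png

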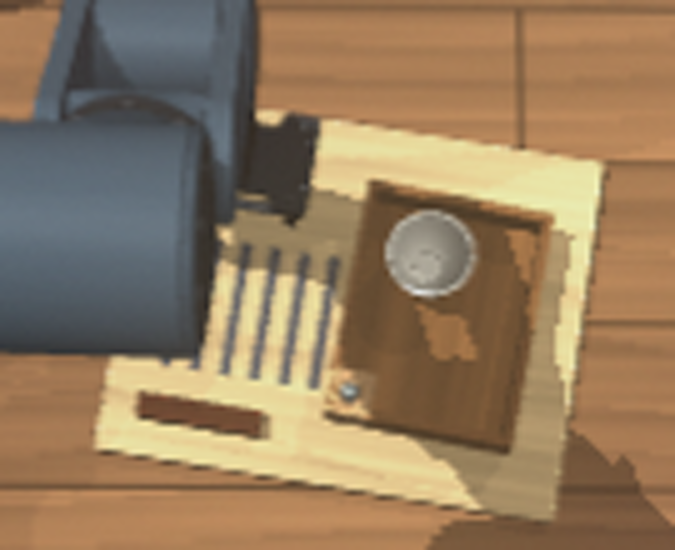

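The picture shows the tray still on the loading side (its corner block is at crop (348,390), the same place as before). The finger is now over the vent side at about (290,190), so it passed without pushing anything. I'll check where it actually went.

```bash
python3 - <<'E'
from h import *
s=bot.sense(); print({k:s[k] for k in("eef_pos","eef_rot","grip_width","joint_pos","ft_force","gripper_force")})
p,q=tool((.4524,-.0266),np.radians(81.2)); print(p,q)
im=bot.grab_frame("side"); cv2.imwrite("pics/s1.png",crop(im,150,60,310,260,3)); print(project("side",[s["eef_pos"]]),project("top",[s["eef_pos"]]))
E
```

```text
{'eef_pos': array([0.61448835, 0.09498184, 0.04599742]), 'eef_rot': array([ 7.68052655e-02,  9.97046111e-01, -2.61899817e-05,  4.99005623e-05]), 'grip_width': 0.000531256141359291, 'joint_pos': array([-2.60932562e-02,  7.35218522e-01,  1.56102367e+00, -7.66954977e-05,
        8.45253451e-01, -1.44307674e+00]), 'ft_force': array([-0.13033932, -0.86780263, -0.79986608]), 'gripper_force': 0.0}
[np.float64(0.6144172622358728), np.float64(0.09504561947555874), 0.046] [0.07671903 0.99705275 0.         0.        ]
[[198.59598289 214.04596709]] [[229.17548973 153.26457012]]
```

View pics/s1.png

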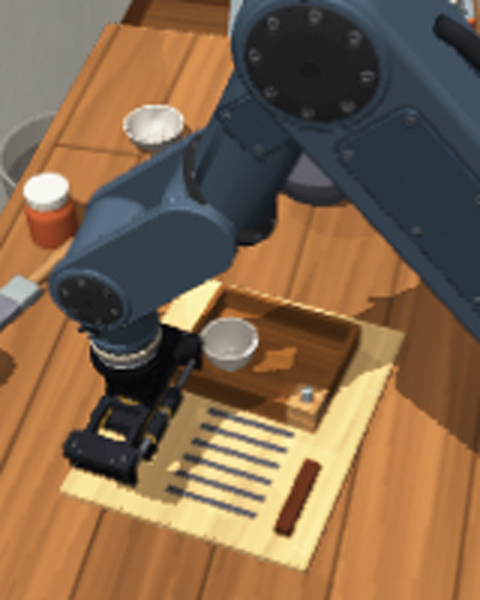

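```bash
python3 - <<'E'
from h import *
pin=(.4524,-.0266); t0=np.radians(-10.8)
s=bot.sense(); p=s["eef_pos"].copy(); p[2]=.15; bot.movel(p,velocity=.2)
p,q=tool(pin,t0,gap=.02,z=.15); bot.move_ptp(p,q)
p,q=tool(pin,t0,gap=.02); bot.movel(p,q,.15)
f0=bot.sense()["ft_force"]
p,q=tool(pin,t0); bot.movel(p,q,.08)
p,q=tool(pin,t0+np.radians(6)); bot.movel(p,q,.08)
s=bot.sense(); print(s["time"],s["eef_pos"],s["ft_force"]-f0)
a=crop(bot.grab_frame("top"),210,120,340,225,3); b=crop(bot.grab_frame("side"),150,60,310,200,2.5)
h=max(a.shape[0],b.shape[0]); pad=lambda i:cv2.copyMakeBorder(i,0,h-i.shape[0],0,0,0)
cv2.imwrite("pics/m2.png",np.hstack([pad(a),pad(b)])); print(project("top",[s["eef_pos"],s["eef_pos"]-[0,0,.022]]),project("side",[s["eef_pos"],s["eef_pos"]-[0,0,.022]]))
E
```

```text
17.8167 [ 0.58497923 -0.17981686  0.04595083] [ 0.25838304  0.54768697 -0.45628473]
[[298.40866438 160.89696694]
 [297.79248812 162.35940983]] [[226.43849708 157.68981784]
 [226.68752126 161.67850637]]
```

View pics/m2.png

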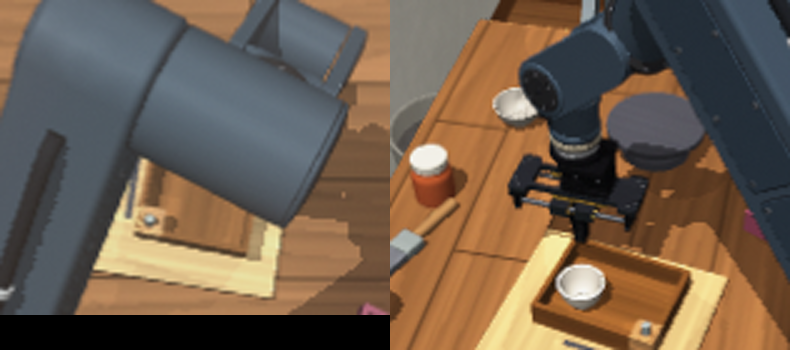

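```bash
python3 - <<'E'
from h import *
pin=np.array((.4524,-.0266)); A=np.array([[.172,.018],[.172,-.132],[-.018,-.132],[-.018,.018]])
im1=cv2.imread("pics/side0.png"); im2=bot.grab_frame("side"); cv2.imwrite("pics/side2.png",im2)
im3=cv2.imread("pics/s1.png")
for d in(-10.8,-8.8,-4.8):
    a=np.radians(d); R=np.array([[np.cos(a),-np.sin(a)],[np.sin(a),np.cos(a)]])
    P=A@R.T+pin; print(d,(project("side",np.c_[P,[.052]*4])).round(1).tolist())
a=crop(im1,195,140,285,215,4); b=crop(im2,195,140,285,215,4); cv2.imwrite("pics/m3.png",np.hstack([a,b]))
E
```

```text
-10.8 [[206.3, 182.3], [223.9, 154.5], [270.8, 168.7], [255.7, 198.3]]
-8.8 [[205.8, 183.5], [222.2, 155.3], [269.6, 168.2], [255.9, 198.2]]
-4.8 [[204.8, 186.1], [218.8, 156.9], [267.3, 167.4], [256.4, 198.0]]
```

View pics/m3.png

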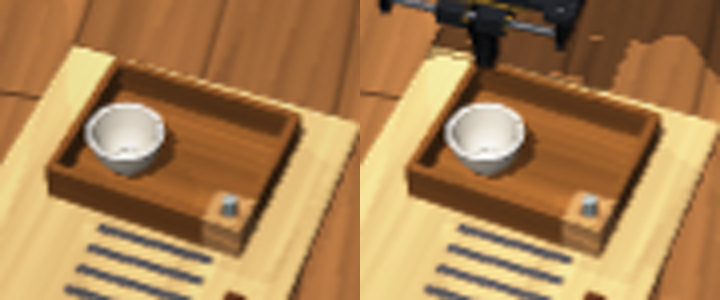

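```bash
python3 - <<'E'
from h import *
w=bot.grab_frame("wrist")
pin=(.4524,-.0266); t0=np.radians(-10.8)
p,q=tool(pin,t0,gap=.014); bot.movel(p,q,.12); bot.sleep(.1)
w2=bot.grab_frame("wrist"); cv2.imwrite("pics/w.png",cv2.resize(np.hstack([w,w2]),(800,300),interpolation=cv2.INTER_AREA))
f0=bot.sense()["ft_force"]; z=.046
while z>.020:
    z-=.002; p[2]=z; bot.movel(p,q,.04); f=bot.sense()["ft_force"]-f0; print(round(z,3),bot.sense()["eef_pos"][2].round(4),f.round(1))
    if abs(f[2])>4: break
print(bot.sense()["time"])
E
```

```text
0.044 0.0438 [ 0.4 -0.5 -1.9]
0.042 0.0418 [ 0.7  0.1 -0.2]
0.04 0.0398 [ 0.  -0.3 -0.8]
0.038 0.0378 [ 0.3 -0.6  0.7]
0.036 0.0358 [ 0.3 -0.7 -0.3]
0.034 0.0338 [ 1.  -0.9 -0. ]
0.032 0.0318 [ 0.2 -0.4 -0.5]
0.03 0.0298 [ 0.8 -0.8 -1.1]
0.028 0.0278 [ 0.7 -0.5 -0.9]
0.026 0.0258 [ 0.4 -0.1 -0.5]
0.024 0.0238 [-0.5 -0.1 -0. ]
0.022 0.0218 [ 1.2 -1.  -0.3]
0.02 0.0199 [-0.  -1.6 -0.5]
21.8417
```

View pics/w.png

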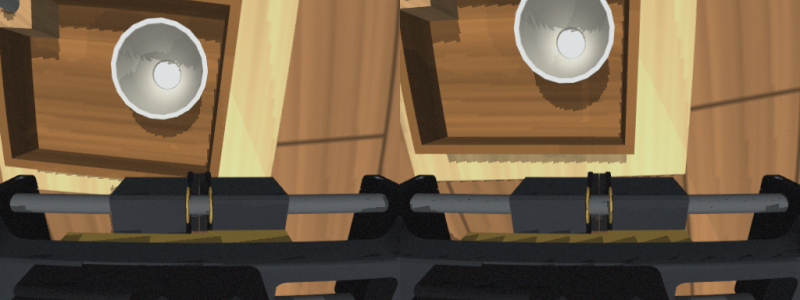

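```bash
python3 - <<'E'
from h import *
s=bot.sense(); p=s["eef_pos"]; R=Ro.from_quat(s["eef_rot"]).as_matrix()
for o in([0,0,0],[0,0,.022],[.0095,0,.022],[-.0095,0,.022],[0,0,-.03]): print(o,project("wrist",[p+R@np.array(o)]).round(1))
# shift: image w2 was taken .026 higher -> cast to plane .026 lower from present pose
f=lambda z,px:cast("wrist",[px],z-.026)+[0,0,.026]
c=f(.052,(299.5,195.8)); b=f(.012,(366,222.7)); print("corner",c,"board corner",b)
a=np.radians(-10.8); M=lambda a,v:np.array([.4524,-.0266])+np.array([[np.cos(a),-np.sin(a)],[np.sin(a),np.cos(a)]])@v
print("expected",M(a,[.172,-.132]),M(np.radians(-8.8),[.23,-.175]),"tcp",p)
print(bot.camera_params("wrist")); 
E
```

```text
[0, 0, 0] [[255.2 225.3]]
[0, 0, 0.022] [[255.2 214.4]]
[0.0095, 0, 0.022] [[255.2 202.8]]
[-0.0095, 0, 0.022] [[255.2 225.7]]
[0, 0, -0.03] [[255.3 244.7]]
corner [[ 0.59852514 -0.18893806  0.052     ]] board corner [[ 0.65501926 -0.23567141  0.012     ]]
expected [ 0.59661907 -0.1884915 ] [ 0.65292001 -0.23472671] tcp [ 0.56559686 -0.20645214  0.01986231]
{'K': array([[271.2367946 ,   0.        , 254.53656746],
       [  0.        , 271.2367946 , 192.96772901],
       [  0.        ,   0.        ,   1.        ]]), 'k1': -0.052750788833331314, 'rvec': array([-2.85522796,  0.26958808,  0.03789686]), 'tvec': array([-0.59375142, -0.07604362,  0.18335596])}
```

The wrist view shows the tray corner within 2 mm of my estimate, so the tray pose is right. The closed fingertips are what's off. They end about at the TCP instead of 22 mm ahead, so at z = 0.046 they passed over the rim, and even at z = 0.020 they don't reach the board. I'll push at z = 0.020, using the bowl's position in the wrist image to check early that the tray is coming along.

```bash
cat > go2.py <<'E'
from h import *
pin=(.4524,-.0266); th=np.radians(-8.8); t0=np.radians(-10.8); Z=.020
def bowl():
    im=bot.grab_frame("wrist"); h=cv2.cvtColor(im,cv2.COLOR_BGR2HSV)
    m=((h[...,1]<40)&(h[...,2]>130)).astype(np.uint8); m[200:]=0
    n,l,s,c=cv2.connectedComponentsWithStats(m); return c[1+s[1:,4].argmax()],im
f0=bot.sense()["ft_force"]
p,q=tool(pin,t0,z=Z); bot.movel(p,q,.05); b0,_=bowl(); print("touch",(bot.sense()["ft_force"]-f0).round(1),b0)
a=t0; end=th+np.radians(91); ok=True
while a<end-1e-6:
    a=min(a+np.radians(8 if a<end-np.radians(12) else 2),end)
    p,q=tool(pin,a,z=Z); bot.movel(p,q,.06)
    d=bot.sense()["ft_force"]-f0; b,im=bowl(); print(round(np.degrees(a-th),1),d.round(1),b.round(0))
    if np.linalg.norm(b-b0)>30: print("tray not following"); break
    if np.linalg.norm(d[:2])>12: break
print(bot.sense()["time"])
t=crop(bot.grab_frame("side"),150,110,310,260,2.5); w=cv2.resize(im,(400,300))
cv2.imwrite("pics/g2.png",np.hstack([cv2.resize(t,(400,375))[:375],cv2.copyMakeBorder(w,0,75,0,0,0)]))
E
python3 go2.py
```

```text
touch [ 0.9  1.4 -0.5] [200.90706264  70.01545187]
6.0 [ 0.   2.3 -0.6] [199.  68.]
14.0 [-0.6  1.  -0.2] [199.  65.]
22.0 [0.4 2.3 0.2] [200.  64.]
30.0 [-0.4  0.5 -0.3] [203.  63.]
38.0 [-0.4  1.6  0.4] [204.  64.]
46.0 [0.8 1.1 0.6] [203.  66.]
54.0 [-0.1  0.7 -0.1] [201.  68.]
62.0 [0.8 0.7 0.1] [200.  67.]
70.0 [0.7 0.4 0.1] [200.  65.]
78.0 [0.4 1.  0.4] [200.  63.]
86.0 [1.3 1.2 0.7] [200.  61.]
88.0 [1.3 2.5 1.2] [200.  61.]
90.0 [ 4.9 -0.5 -1. ] [201.  60.]
91.0 [ 7.6 -3.9 -2. ] [201.  60.]
30.6833
```

View pics/g2.png

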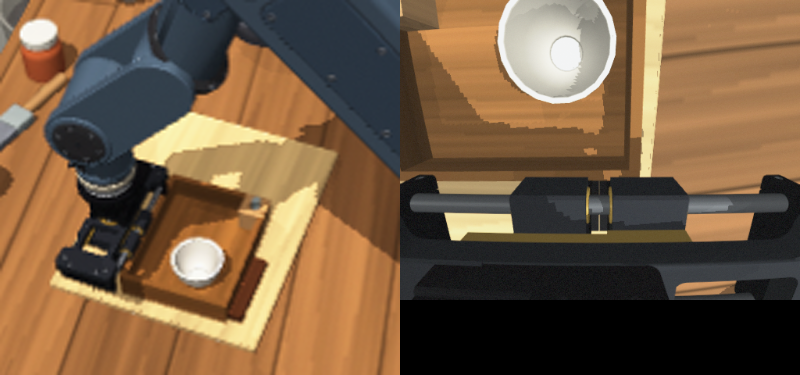

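The tray now lies along the strip (strip at crop (250,290)), with the bowl upright at (198,262) and the corner block still on the pin at (255,205). The force rose to about 8 N, so the tray is against the stop. Next I back off and hand in.

```bash
python3 - <<'E'
from h import *
pin=(.4524,-.0266); a=np.radians(82.2)
p,q=tool(pin,a,gap=.025,z=.020); bot.movel(p,q,.06)
p[2]=.2; bot.movel(p,q,.15)
im=bot.grab_frame("side"); cv2.imwrite("pics/end.png",crop(im,150,110,310,260,3)); print(bot.sense()["time"],bot.sense()["eef_pos"])
E
```

```text
32.7 [0.63624494 0.09445063 0.19872027]
```

View pics/end.png

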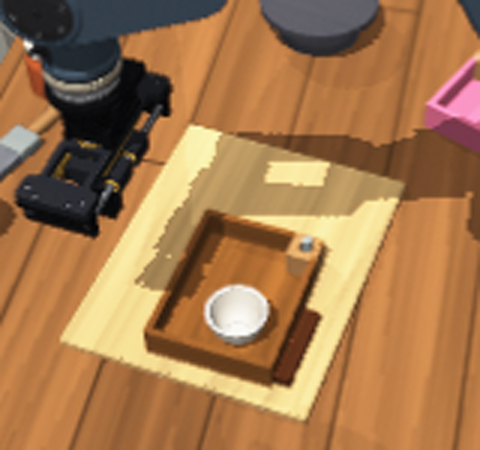

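The gripper is clear. The tray stands over the slots with its side along the strip at (297,347), its block on the pin at (305,245) and the bowl upright at (238,312).

```bash
python3 -c "
from cell import bot
print(bot.finish_job())"
```

```text
the job is handed in; nothing more can be done
None
```

I handed the job in at about 33 s: the tray has swung a quarter turn onto the stop strip, still on its pin with the bowl upright; no verdict came back, the spare tray was never approached, and the first sweep had missed, passing over the rim.

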